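# Slide carrier from the loading deck to the viewing lamp

## Task

Take the carrier with the long rectangular glass slide off the loading deck: it lies between rails where it cannot be gripped, so push it along its lane towards the robot until a good third of its length hangs over the deck's front edge, without letting it tip off, then grip it across its overhanging end and lift it clear. Lay it gently, not dropped, flat and centred on the raised block of the viewing lamp, lengthwise along the block, and let go. Leave the carrier with the round window where it is.

Things in the scene. Friction and masses are not known exactly. Their poses are not given: they have to be found in the camera images.
- slide_center (a point): Centre (half-way up) of the slide carrier to be moved: loose flat dark metal plate 120 mm long (its x), 56 mm wide (y), 6 mm thick, about 100 g, with a long rectangular white glass slide (78 x 28 mm) let into its middle; plain side faces. It starts in one of the deck's two lanes, its x along the deck's x, its front end 10 to 40 mm inside the front edge.
- dish_center (a point): Centre (half-way up) of the other carrier, in the neighbouring lane: a dark metal plate of the same size and axes, but with a round white window of 36 mm diameter. Loose. To be left alone.
- deck: Loading deck, fixed: white and aluminium block 220 mm long (x), 150 mm wide (y); origin at the centre of its underside. Two lanes along x, open at both ends, floors 60 mm above the bench, centre lines at y = +35 and -35 mm, 60 mm wide between rails 10 mm wide that stand 5 mm above the floor. Front edge, nearest the robot: x = -110 mm, its face upright, free room below it.
- lamp: Viewing lamp, fixed: grey foot 150 x 120 mm, 14 mm high, with a raised block in its middle, 84 mm long (x) and 36 mm wide (y), whose flat white top is 60 mm above the bench. Origin at the centre of its underside. The block is narrower than the carrier, leaving room for fingers at both sides.
Mind the look-alikes: they are no part of the job. Leave any blue or orange look-alike of the part that bears slide_center alone. Leave any green or yellow look-alike of the lamp alone.

How it is judged:
By the outcome, as a careful person would: the job done as asked, in the order asked, and still so for the second after the job is handed in, with the robot touching nothing.
It also fails if it takes over 59 s, if anything falls off the work surface, if the arm or the gripper's body presses on something with over 40 N, if the wrist force passes 120 N, or if a joint passes its speed limit or range.

## Robot

A 6-joint arm with a two-finger parallel gripper is mounted at the origin on the work surface. World frame = base frame: x ahead of the robot, y to its left, z up, the work surface at z = 0. Lengths are in m, angles in degrees, forces in N, time in s.
With the tool pointing down it reaches from about 0.35 to 0.875 m from the base axis. Payload 4.2 kg.
Tool frame: the origin (TCP) lies on the centre line of the jaws, within the pads' length; the fingertips stand 19 mm ahead of it and the grasp point (between the pads) is the TCP; z points along the fingers, y is the line along which they close (so a half turn about z gives the same grasp; the last joint's range is limited). The gripper opens to 87 mm and grips with 3 to 60 N. Pads are 19 mm wide; open, the fingers measure 117 mm over their backs; the gripper's body (75 mm by 190 mm) begins 51 mm behind the grasp point.
Start: joints at [14.817, 22.042, 0.453, 0, -68.411, -14.817], TCP at [0.625, 0, 0.242] pointing down, gripper open.
Joint ranges: [-179.83, 179.83], [-69.29, 118.12], [-61.27, 80.66], [-181.25, 117.63], [-171.15, -9.14], [-177.46, 177.46]. Speed limits (degrees/s): [159.86, 159.86, 180, 180, 180, 180].

## Interface

Orientations are given as a 3x3 rotation matrix whose columns are the frame's x, y, z axes.
In Python, from station import sense, capture, finish_job, search_frame, masks_of gives the robot as it stands.
- The arm moves only by the tool drive_tool, never from a script. Its argument "rows" is a list of rows, each a list of 7 numbers: the opening in per cent of the stroke, from 0 (shut) to 100 (fully open), then the shift along the world's x, y, z in mm, then the turn, a rotation vector about the world's x, y, z in rad. In form: [[fingers, dx, dy, dz, wx, wy, wz], ...]. A call has 1 to 5 rows; each row shifts and turns the commanded pose from where the row before left it; what a row does not reach is not made up. A row lasts 1/12 s, in which the tool goes at most 41.7 mm and 7.16 degrees, less where a joint would pass 70% of its speed; a pose out of reach is approached as far as the arm can. A call is refused whole if a number of a shift passes 41.7 or a number of a turn 0.125, either way. A call with a gripper value outside its range is refused whole. The fingers move at their own pace and stop on an object; the grip force is fixed at half the most. Time passes only in rows, so rows that do not move let the fingers close. It gives the time, the measured TCP pose, the force, the opening and the grip force at its end, in the units of the state.
- sense(): the state, without advancing time (a new reading comes with each control period).
- capture(name): name is "scene" or "side" or "wrist"; returns a dict with "frame" (480x640x3 uint8, red, green, blue), "z_map" (480x640 float32, m along the optical axis (not along the pixel's ray), 0 where there is no reading), "fx", "fy", "cx", "cy" (pixels), "R" (3x3) and "t" (3): a world point X has camera coordinates R X + t; the wrist camera has in their place "T_tool_cam" (4x4, takes a point from camera to tool coordinates, whose origin is the TCP and whose axes are the flange's). Camera axes: x right, y down, z forward; pixel columns grow to the right and rows downward; lengths in m; the calibration is good to about 2 mm. A picture is of the moment at which its call begins: read the wrist's pose just before it.
- finish_job(): hands the job in; it is judged then, once.
Trained networks look in a picture, given as the dict that the camera call returned (one of the last four; its "shot" number tells which), for a name from the list of things; names that differ only in an ending like _2 or _b are one class to them, and where a whole thing is asked for, a point or a joint stands for the part that bears it (a point fixed in the world has none). Each returns a list of dicts, best first, with "p" (0 to 1); they miss things now and then, are a little off and sometimes report something else, mostly with a low value. They report only what shows in the picture. A call takes as long as a camera call. They do not tell look-alikes from the thing itself.
- search_frame(label, picture): "xy" ([column, row] in pixels, amid what is visible of it).
- masks_of(label, picture): "region" (480x640 bool, what is visible of it) and "xy" ([column, row] in pixels, amid what is visible of it).
The state is a dict: "time_s": time; "joints": joint angles; "joint_velocities": joint speeds; "effort": joint torques, N m; "tcp_pos": TCP position; "ee_rot": TCP orientation; "wrist_force": force on the tool from outside, world axes, zero at the start; "moment": the same for the moment, N m; "gripper_width": opening from 0.0 (shut) to 1.0 (fully open); "gripper_force": force on a finger pad.
Only numpy, scipy, OpenCV 4.12 (cv2) and the standard library are available. Lean on these libraries where they do the work, as an engineer would, in place of code of your own. Each camera call takes 0.05 s, during which the arm holds its last target. There are 200 camera calls.

## Working session

There is one attempt and no reset: what is moved stays moved. The work goes in short steps, Python scripts to look and compute and a tool call to move; the robot and the scene stay as the last step left them, time stands still between calls to the robot, and variables do not carry over. Pictures are saved under pics/ and viewed, at most 11 in all, crops included, and the job is handed in when it is done.

Besides the shell and the picture viewer there is one more tool, called after "Emit:" by a JSON object that holds its "method" and its "body". drive_tool: Moves the arm, as the interface text tells. Its arguments: {"type":"object","properties":{"rows":{"type":"array"}},"required":["rows"]}

```bash
mkdir -p pics; cat > h.py <<'E'
import numpy as np, cv2
from station import *
def save(p,n,crop=None,s=1):
    f=p["frame"][:,:,::-1]
    if crop: f=f[crop[1]:crop[3],crop[0]:crop[2]]
    cv2.imwrite("pics/"+n,cv2.resize(f,None,fx=s,fy=s,interpolation=cv2.INTER_CUBIC))
def world(p,m):
    v,u=np.nonzero(m&(p["z_map"]>0)); z=p["z_map"][v,u]
    c=np.stack([(u-p["cx"])/p["fx"]*z,(v-p["cy"])/p["fy"]*z,z],1)
    return (c-p["t"])@p["R"]
E
python3 - <<'E'
from h import *
for n in("scene","side"):
    p=capture(n);save(p,n+"0.png");print(n,p["t"],p["R"].round(2).tolist())
    for l in("slide_center","dish_center","deck","lamp"):
        for d in masks_of(l,p)[:4]:
            w=world(p,d["region"]); print(l,round(d["p"],2),np.round(d["xy"]),np.median(w,0).round(3),w.min(0).round(3),w.max(0).round(3)) if len(w) else 0
E
```

```text
scene [-0.17566447 -0.30396337  1.08987407] [[0.42, 0.91, 0.01], [0.69, -0.31, -0.66], [-0.59, 0.28, -0.75]]
slide_center 0.88 [387. 190.] [0.373 0.139 0.006] [ 0.323 -0.029 -0.001] [0.674 0.204 0.316]
slide_center 0.81 [468. 247.] [0.601 0.161 0.066] [0.564 0.13  0.061] [0.634 0.193 0.07 ]
slide_center 0.58 [339. 292.] [ 0.559 -0.027  0.006] [ 0.525 -0.087 -0.002] [0.589 0.039 0.011]
dish_center 0.91 [498. 231.] [0.591 0.234 0.067] [0.55  0.202 0.06 ] [0.617 0.265 0.07 ]
deck 0.57 [496. 277.] [0.655 0.173 0.06 ] [ 0.481  0.118 -0.   ] [0.695 0.277 0.069]
lamp 0.98 [263. 224.] [ 0.395 -0.09   0.015] [ 0.283 -0.146 -0.001] [ 0.452 -0.016  0.064]
lamp 0.61 [127. 268.] [ 0.397 -0.311  0.015] [ 0.269 -0.389 -0.003] [ 0.46  -0.238  0.063]
lamp 0.58 [215. 358.] [ 0.594 -0.234  0.015] [ 0.49  -0.293 -0.002] [ 0.652 -0.169  0.064]
side [-0.45197724  0.15304494  0.88356546] [[0.93, -0.36, -0.01], [-0.26, -0.66, -0.71], [0.25, 0.66, -0.71]]
slide_center 0.86 [232. 219.] [0.368 0.15  0.004] [ 0.317  0.088 -0.004] [0.42  0.227 0.009]
slide_center 0.63 [325. 171.] [0.566 0.16  0.064] [0.509 0.128 0.057] [0.63  0.193 0.068]
slide_center 0.59 [361. 260.] [ 0.553 -0.031  0.004] [ 0.522 -0.089 -0.004] [0.59  0.039 0.009]
slide_center 0.3 [420. 347.] [ 0.558 -0.25   0.013] [ 0.495 -0.294 -0.004] [ 0.656 -0.161  0.062]
dish_center 0.82 [303. 150.] [0.55  0.228 0.064] [0.491 0.196 0.057] [0.618 0.266 0.068]
deck 0.84 [333. 179.] [0.571 0.132 0.057] [ 0.464 -0.011 -0.005] [0.719 0.365 0.223]
lamp 0.93 [322. 434.] [ 0.368 -0.325  0.014] [ 0.284 -0.376 -0.005] [ 0.459 -0.234  0.062]
lamp 0.73 [268. 310.] [ 0.361 -0.099  0.014] [ 0.289 -0.147 -0.002] [ 0.449 -0.006  0.063]
lamp 0.72 [422. 349.] [ 0.558 -0.25   0.013] [ 0.495 -0.294 -0.004] [ 0.656 -0.173  0.062]
```

View pics/scene0.png

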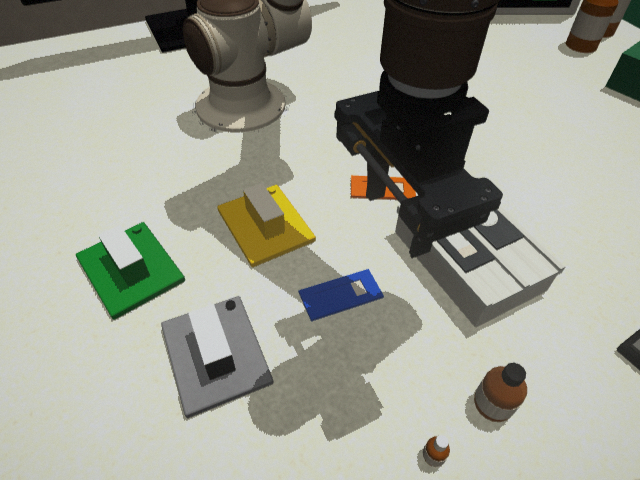

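View pics/side0.png

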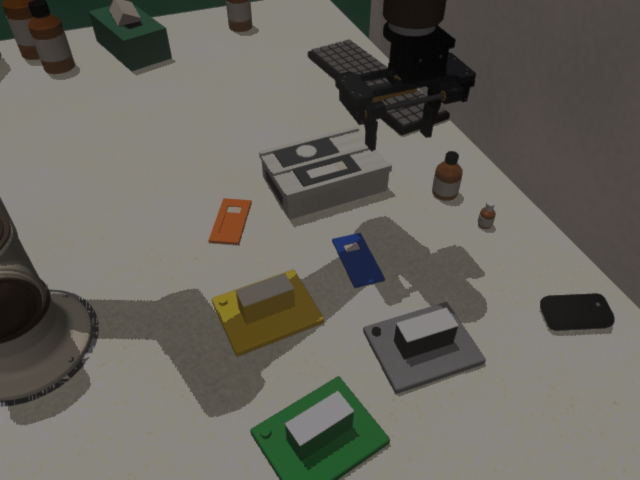

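The target could be confused with four things in the side view: the orange plate (232,219), the blue plate (361,260), the near-lane dark plate with a rectangular slide (325,171), and the far-lane plate with a round window (303,150). The dark plate at (325,171) fits the description. The lamps are grey (422,349), yellow (268,310) and green (322,434), and I choose the grey one.

```bash
cat >> h.py <<'E'
def rect(w):
    r=cv2.minAreaRect((w[:,:2]*1000).astype(np.float32)); b=cv2.boxPoints(r)
    e=b[1]-b[0] if np.linalg.norm(b[1]-b[0])>np.linalg.norm(b[2]-b[1]) else b[2]-b[1]
    a=np.degrees(np.arctan2(e[1],e[0])); a=(a+90)%180-90
    return np.round(r[0],1),np.round(sorted(r[1]),1),round(float(a),2)
def clean(w,lo,hi):
    w=w[(w[:,2]>lo)&(w[:,2]<hi)]; m=np.median(w,0)
    return w[np.linalg.norm(w[:,:2]-m[:2],axis=1)<.12]
E
python3 - <<'E'
from h import *
p=capture("side");save(p,"crop0.png",(240,110,410,230),4)
for l,px in(("slide_center",(325,171)),("dish_center",(303,150)),("lamp",(422,349)),("deck",(333,179))):
    for d in masks_of(l,p):
        if np.hypot(*(np.array(d["xy"])-px))<15:
            w=world(p,d["region"])
            w=clean(w,.052,.08)
            print(l,rect(w),np.median(w[:,2]))
            break
    # whole lamp foot
    if l=="lamp":
        w=world(p,d["region"]);f=w[(w[:,2]>.009)&(w[:,2]<.02)];print("foot",rect(f))
p=capture("scene")
for d in masks_of("lamp",p):
    if np.hypot(*(np.array(d["xy"])-(215,358)))<15:
        w=world(p,d["region"]);print("scene lamp",rect(clean(w,.052,.08)),rect(w[(w[:,2]>.009)&(w[:,2]<.02)]))
E
```

```text
slide_center (array([569.3, 160.4]), array([ 60.7, 121.8]), 2.85) 0.06389850966969363
dish_center (array([552.8, 229.2]), array([ 63.3, 121.5]), 3.17) 0.06443667114502045
lamp (array([ 571.4, -232.4]), array([38.9, 85.9]), -1.4) 0.058616759243103965
foot (array([ 570.9, -232.8]), array([122.4, 151.6]), -1.48)
deck (array([580.8, 196. ]), array([157. , 217.2]), 2.57) 0.059642425825559335
scene lamp (array([ 575. , -231.6]), array([36. , 86.8]), -0.88) (array([ 575.9, -231.5]), array([120.2, 151.2]), -0.97)
```

View pics/crop0.png

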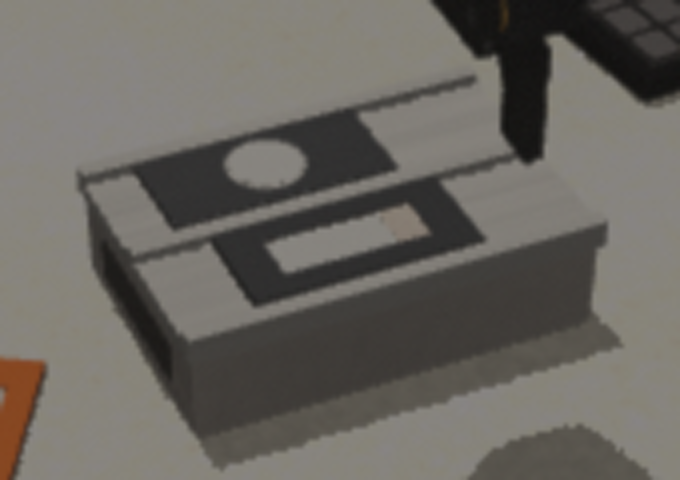

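The crop shows the dark plate with the long rectangular slide in the near (-y) lane, and the round-window plate in the other lane, so the choice holds. I'll go above the deck with the fingers shut and measure with the wrist camera.

Emit:
{"method": "drive_tool", "body": {"rows": [[0, -5, 34, 8, 0, 0, 0.025], [0, -5, 34, 8, 0, 0, 0.025], [0, -5, 34, 8, 0, 0, 0], [0, -5, 34, 8, 0, 0, 0], [0, -5, 34, 8, 0, 0, 0]]}}

```text
time_s: 1.27
tcp_pos: [0.5995, 0.1714, 0.2821]
ee_rot: [[0.05, -0.999, 0.0], [-0.999, -0.05, 0.0], [-0.0, -0.0, -1.0]]
wrist_force: [-0.3, -0.5, -0.3]
gripper_width: 0.704
gripper_force: 0.0
```

Emit:
{"method": "drive_tool", "body": {"rows": [[0, 0, 0, 0, 0, 0, 0], [0, 0, 0, 0, 0, 0, 0], [0, 0, 0, 0, 0, 0, 0]]}}

```text
time_s: 1.52
tcp_pos: [0.5998, 0.1699, 0.2813]
ee_rot: [[0.05, -0.999, -0.001], [-0.999, -0.05, -0.0], [0.0, 0.001, -1.0]]
wrist_force: [0.7, -1.3, 0.4]
gripper_width: 0.48
gripper_force: 0.0
```

```bash
cat >> h.py <<'E'
def wrist():
    s=sense();p=capture("wrist");T=p["T_tool_cam"];R=np.array(s["ee_rot"]);
    Rw=R@T[:3,:3];tw=R@T[:3,3]+np.array(s["tcp_pos"])
    p["R"]=Rw.T;p["t"]=-Rw.T@tw;return p
def report(p,want=("slide_center","dish_center","deck"),lo=.052,hi=.08):
    for l in want:
        for d in masks_of(l,p)[:2]:
            w=clean(world(p,d["region"]),lo,hi)
            if len(w)>50: print(l,round(d["p"],2),np.round(d["xy"]),rect(w),np.median(w[:,2]).round(4))
E
python3 - <<'E'
from h import *
s=sense();print(s["time_s"],s["tcp_pos"],s["gripper_width"],s["wrist_force"]);p=wrist();print(p["T_tool_cam"].round(3).tolist());save(p,"w1.png");report(p)
report(capture("scene"))
E
```

```text
1.5167 [0.59975526 0.16991435 0.28127368] 0.4803926739239019 [ 0.71164705 -1.29554156  0.40041647]
[[0.001, -0.965, -0.262, 0.072], [1.0, 0.001, 0.001, 0.001], [-0.0, -0.262, 0.965, -0.145], [0.0, 0.0, 0.0, 1.0]]
slide_center 0.65 [349. 203.] (array([569. , 161.6]), array([ 59.4, 124.4]), 2.92) 0.0671
dish_center 0.67 [357. 266.] (array([552.5, 229.6]), array([ 59.3, 121.5]), 4.9) 0.0676
deck 0.59 [303. 227.] (array([594.9, 197.1]), array([149.9, 187.7]), 3.01) 0.0623
dish_center 0.57 [486. 218.] (array([551.9, 229.9]), array([ 65.2, 128.6]), 3.16) 0.067
dish_center 0.32 [213. 359.] (array([ 575.7, -231.6]), array([36.1, 85.8]), -0.9) 0.0603
deck 0.56 [480. 268.] (array([604.2, 198.6]), array([154.7, 174.8]), 3.25) 0.0616
  return _methods._mean(a, axis=axis, dtype=dtype,
  ret = um.true_divide(
```

View pics/w1.png

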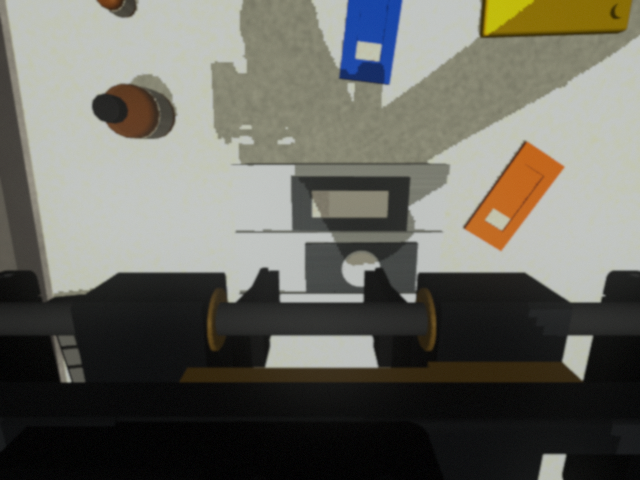

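The picture shows the target plate at (350,203) with the deck front edge at about column 445. The fingers currently close along x, so I must turn -90° about z. First I'll locate the deck's edges from depth.

```bash
cat >> h.py <<'E'
def deckfit(p,yaw=3.0):
    w=world(p,np.ones((480,640),bool))
    w=w[(w[:,2]>.054)&(w[:,2]<.075)&(abs(w[:,0]-.58)<.16)&(abs(w[:,1]-.195)<.11)]
    c,s=np.cos(np.radians(yaw)),np.sin(np.radians(yaw))
    q=(w[:,:2]-[.58,.195])@np.array([[c,-s],[s,c]])*1000
    return rect(w),np.percentile(q,[.3,1,99,99.7],axis=0).T.round(1).tolist()
E
python3 - <<'E'
from h import *
for p in(wrist(),capture("side"),capture("scene")):print(deckfit(p))
E
```

```text
((array([578.6, 196.1]), array([149.5, 220.6]), 3.05), [[-110.7, -109.0, 106.5, 108.1], [-73.5, -73.3, 61.5, 71.5]])
((array([578. , 195.4]), array([155.9, 221.5]), 2.55), [[-112.0, -111.3, 106.0, 107.6], [-75.9, -75.1, 74.8, 76.6]])
((array([580.9, 197.3]), array([153.8, 221.5]), 3.05), [[-108.1, -106.3, 110.8, 111.2], [-74.1, -73.6, 75.4, 76.7]])
```

Emit:
{"method": "drive_tool", "body": {"rows": [[0, 0, 0, 0, 0, 0, -0.12], [0, 0, 0, 0, 0, 0, -0.12], [0, 0, 0, 0, 0, 0, -0.12], [0, 0, 0, 0, 0, 0, -0.12], [0, 0, 0, 0, 0, 0, -0.12]]}}

```text
time_s: 2.48
tcp_pos: [0.6, 0.17, 0.2816]
ee_rot: [[-0.528, -0.849, 0.0], [-0.849, 0.528, 0.0], [-0.0, -0.0, -1.0]]
wrist_force: [-1.0, 0.3, 0.9]
gripper_width: 0.003
gripper_force: 0.0
```

Emit:
{"method": "drive_tool", "body": {"rows": [[0, 0, 0, 0, 0, 0, -0.12], [0, 0, 0, 0, 0, 0, -0.12], [0, 0, 0, 0, 0, 0, -0.12], [0, 0, 0, 0, 0, 0, -0.12], [0, 0, 0, 0, 0, 0, -0.12]]}}

```text
time_s: 2.9
tcp_pos: [0.6, 0.17, 0.2816]
ee_rot: [[-0.915, -0.403, -0.0], [-0.403, 0.915, -0.0], [0.0, -0.0, -1.0]]
wrist_force: [0.7, -0.5, 0.4]
gripper_width: 0.003
gripper_force: 0.0
```

Emit:
{"method": "drive_tool", "body": {"rows": [[0, 9, 0, 0, 0, 0, -0.12], [0, 9, 0, 0, 0, 0, -0.12], [0, 9, 0, 0, 0, 0, -0.12], [0, 9, 0, 0, 0, 0, 0], [0, 9, 0, 0, 0, 0, 0]]}}

```text
time_s: 3.32
tcp_pos: [0.6456, 0.17, 0.2815]
ee_rot: [[-0.998, -0.064, -0.0], [-0.064, 0.998, -0.0], [0.0, -0.0, -1.0]]
wrist_force: [0.6, -0.4, 0.7]
gripper_width: 0.004
gripper_force: 0.0
```

```bash
python3 - 2>/dev/null <<'E'
from h import *
s=sense();print(s["time_s"],s["tcp_pos"],s["ee_rot"],s["gripper_width"]);p=wrist();save(p,"w2.png");report(p)
for p in(p,capture("side")):print(deckfit(p))
E
```

```text
3.3167 [0.64555236 0.17001306 0.28152875] [[-9.97958320e-01 -6.38685295e-02 -5.85098724e-05]
 [-6.38685273e-02  9.97958321e-01 -4.02173371e-05]
 [ 6.09590362e-05 -3.63982868e-05 -9.99999997e-01]] 0.00434709305313564
slide_center 0.83 [320. 134.] (array([570.5, 161. ]), array([ 57.5, 121.1]), 3.16) 0.0671
dish_center 0.88 [389. 119.] (array([554. , 231.1]), array([ 57.2, 121. ]), 3.55) 0.0677
deck 0.59 [357. 160.] (array([580.8, 197.2]), array([150.5, 216.7]), 2.95) 0.0622
((array([578.8, 197.1]), array([150.6, 220.7]), 3.12), [[-110.4, -109.2, 106.0, 108.1], [-72.5, -71.5, 75.6, 76.6]])
((array([578.4, 196.4]), array([157.5, 222.5]), 3.13), [[-112.0, -111.3, 105.9, 107.7], [-76.0, -75.2, 74.8, 76.9]])
```

The deck centre is at about (579,197) with yaw 3.05°. The slide sits at deck x of about -10.4, so its front end is about 40 mm inside. That needs a push of about 86 mm for 46 mm of overhang. I'll go down into the lane behind it.

Emit:
{"method": "drive_tool", "body": {"rows": [[0, 5, -4.4, -35, 0, 0, -0.01], [0, 3, 0, -35, 0, 0, 0], [0, 0, 0, -35, 0, 0, 0], [0, 0, 0, -35, 0, 0, 0], [0, 0, 0, -30, 0, 0, 0]]}}

```text
time_s: 3.98
tcp_pos: [0.6519, 0.1653, 0.1097]
ee_rot: [[-0.999, -0.052, -0.001], [-0.052, 0.999, -0.0], [0.001, -0.0, -1.0]]
wrist_force: [-0.2, -0.8, -0.6]
gripper_width: 0.007
gripper_force: 0.0
```

Emit:
{"method": "drive_tool", "body": {"rows": [[0, 0, 0, -12, 0, 0, 0], [0, 0, 0, -8, 0, 0, 0], [0, 0, 0, -6, 0, 0, 0], [0, 0, 0, -3, 0, 0, 0], [0, 0, 0, 0, 0, 0, 0]]}}

```text
time_s: 4.4
tcp_pos: [0.6536, 0.166, 0.0837]
ee_rot: [[-0.999, -0.051, 0.002], [-0.051, 0.999, 0.001], [-0.002, 0.001, -1.0]]
wrist_force: [-0.3, -0.7, -0.8]
gripper_width: 0.006
gripper_force: 0.0
```

```bash
python3 - 2>/dev/null <<'E'
from h import *
s=sense();print(s["time_s"],s["tcp_pos"],s["wrist_force"]);p=capture("side");save(p,"s3.png",(220,70,420,220),4);report(p)
report(wrist())
E
```

```text
4.4 [0.65363762 0.16597972 0.08372591] [-0.34789116 -0.73246056 -0.75555006]
slide_center 0.91 [328. 170.] (array([568.9, 160.1]), array([ 63.4, 122.3]), 1.47) 0.0639
dish_center 0.78 [304. 154.] (array([555.4, 231.4]), array([ 66.4, 127.1]), 3.82) 0.0644
deck 0.72 [323. 182.] (array([573.9, 196.4]), array([157.1, 213.5]), 2.77) 0.0596
slide_center 0.63 [323. 118.] (array([579.7, 162.4]), array([ 58.3, 104.7]), 2.06) 0.0671
dish_center 0.88 [483. 104.] (array([568.8, 231.9]), array([59.3, 90.3]), 2.17) 0.0678
```

View pics/s3.png

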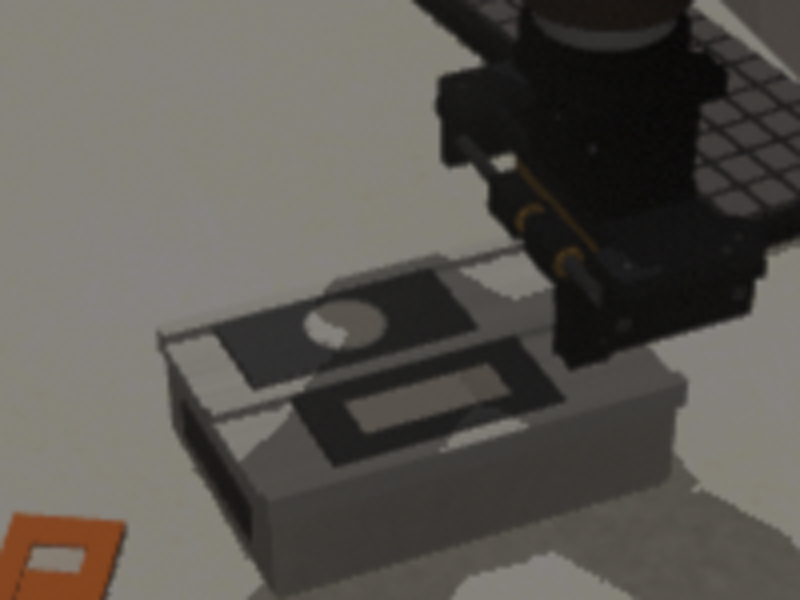

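The shut fingers are in the lane behind the plate, at crop (585,355), and clear of the rails. I'll drop about 2 mm more and push slowly.

Emit:
{"method": "drive_tool", "body": {"rows": [[0, 0, 0, -1.5, 0, 0, 0], [0, -3, -0.16, 0, 0, 0, 0], [0, -4, -0.21, 0, 0, 0, 0], [0, -4, -0.21, 0, 0, 0, 0], [0, -4, -0.21, 0, 0, 0, 0]]}}

```text
time_s: 5.22
tcp_pos: [0.6375, 0.1648, 0.081]
ee_rot: [[-0.999, -0.051, 0.0], [-0.051, 0.999, 0.0], [-0.0, 0.0, -1.0]]
wrist_force: [-0.4, -0.5, 0.5]
gripper_width: 0.003
gripper_force: 0.2
```

Emit:
{"method": "drive_tool", "body": {"rows": [[0, -4, -0.21, 0, 0, 0, 0], [0, -4, -0.21, 0, 0, 0, 0], [0, -4, -0.21, 0, 0, 0, 0], [0, -4, -0.21, 0, 0, 0, 0], [0, -4, -0.21, 0, 0, 0, 0]]}}

```text
time_s: 5.63
tcp_pos: [0.6176, 0.1638, 0.0811]
ee_rot: [[-0.999, -0.051, 0.0], [-0.051, 0.999, 0.0], [-0.0, 0.0, -1.0]]
wrist_force: [0.6, -0.4, -0.4]
gripper_width: -0.001
gripper_force: 0.2
```

```bash
python3 - 2>/dev/null <<'E'
from h import *
s=sense();print(s["time_s"],s["tcp_pos"],s["wrist_force"]);report(capture("side"))
E
```

```text
5.6333 [0.6176029  0.16379069 0.08113606] [ 0.60457274 -0.3677115  -0.37248516]
slide_center 0.84 [313. 174.] (array([544.5, 158. ]), array([ 61.5, 120.8]), 4.0) 0.064
dish_center 0.74 [304. 150.] (array([552. , 229.2]), array([ 59.9, 122.7]), 3.96) 0.0646
deck 0.72 [323. 185.] (array([568.8, 193.5]), array([153.2, 204.7]), 3.24) 0.0601
```

Emit:
{"method": "drive_tool", "body": {"rows": [[0, -5, -0.27, 0, 0, 0, 0], [0, -5, -0.27, 0, 0, 0, 0], [0, -5, -0.27, 0, 0, 0, 0], [0, -5, -0.27, 0, 0, 0, 0], [0, -5, -0.27, 0, 0, 0, 0]]}}

```text
time_s: 6.25
tcp_pos: [0.5924, 0.1624, 0.0811]
ee_rot: [[-0.999, -0.051, 0.0], [-0.051, 0.999, 0.0], [-0.0, 0.0, -1.0]]
wrist_force: [0.1, 0.2, 0.5]
gripper_width: 0.007
gripper_force: 0.3
```

Emit:
{"method": "drive_tool", "body": {"rows": [[0, -5, -0.27, 0, 0, 0, 0], [0, -5, -0.27, 0, 0, 0, 0], [0, -5, -0.27, 0, 0, 0, 0], [0, -4, -0.21, 0, 0, 0, 0], [0, -3, -0.16, 0, 0, 0, 0]]}}

```text
time_s: 6.67
tcp_pos: [0.5704, 0.1612, 0.0811]
ee_rot: [[-0.999, -0.051, -0.0], [-0.051, 0.999, -0.0], [0.0, -0.0, -1.0]]
wrist_force: [1.1, -0.2, 0.6]
gripper_width: 0.004
gripper_force: 0.3
```

```bash
python3 - 2>/dev/null <<'E'
from h import *
s=sense();print(s["time_s"],s["tcp_pos"],s["wrist_force"]);p=capture("side");report(p);report(capture("scene"))
save(p,"s4.png",(220,90,420,240),4)
E
```

```text
6.6667 [0.57043196 0.16123322 0.08111807] [ 1.06167477 -0.24352986  0.58727846]
slide_center 0.67 [292. 178.] (array([496.7, 163.8]), array([ 74.5, 119.7]), 3.54) 0.0639
dish_center 0.63 [292. 155.] (array([530.4, 229.1]), array([65.8, 77.3]), 4.57) 0.0646
deck 0.71 [333. 186.] (array([578.9, 174.4]), array([112.7, 220.4]), 2.87) 0.0596
slide_center 0.45 [408. 188.] (array([500.2, 157.4]), array([ 57.7, 121.3]), 3.1) 0.0664
dish_center 0.92 [497. 234.] (array([589.1, 230.8]), array([54.1, 61.9]), -86.91) 0.0669
deck 0.97 [486. 268.] (array([613.7, 198.4]), array([152.7, 155.8]), 3.12) 0.0613
```

View pics/s4.png

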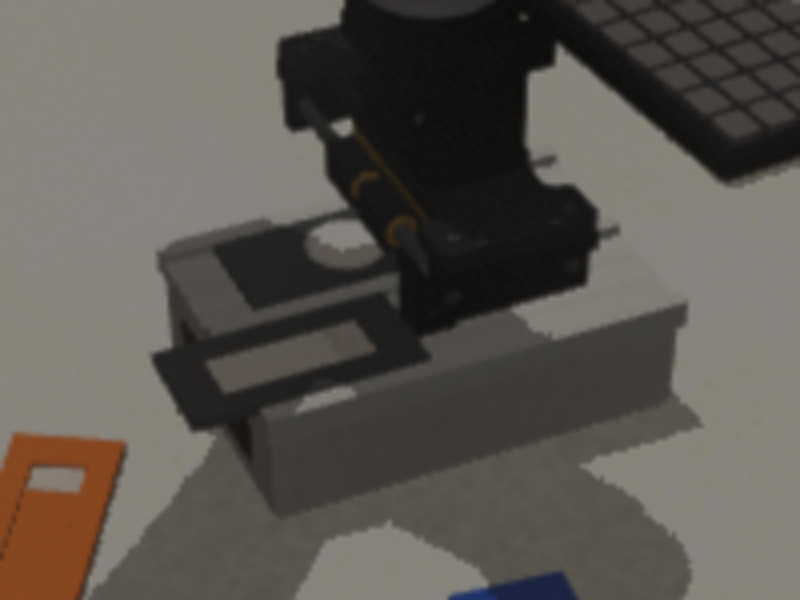

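The plate now overhangs by about 32 mm, its front end at crop (175,390). It needs about 14 mm more.

Emit:
{"method": "drive_tool", "body": {"rows": [[0, -4, -0.21, 0, 0, 0, 0], [0, -4, -0.21, 0, 0, 0, 0], [0, -3, -0.16, 0, 0, 0, 0], [0, -2.3, -0.1, 0, 0, 0, 0], [0, 0, 0, 0, 0, 0, 0]]}}

```text
time_s: 7.48
tcp_pos: [0.557, 0.1605, 0.0811]
ee_rot: [[-0.999, -0.051, -0.001], [-0.051, 0.999, -0.0], [0.001, -0.0, -1.0]]
wrist_force: [0.3, -0.5, 0.1]
gripper_width: 0.005
gripper_force: 0.0
```

Emit:
{"method": "drive_tool", "body": {"rows": [[0, 8, 0.4, 0, 0, 0, 0], [0, 4, 0.2, 25, 0, 0, 0], [0, 0, 0, 40, 0, 0, 0], [0, 0, 0, 40, 0, 0, 0], [0, 0, 0, 40, 0, 0, 0]]}}

```text
time_s: 7.9
tcp_pos: [0.57, 0.1609, 0.2276]
ee_rot: [[-0.999, -0.051, -0.001], [-0.051, 0.999, -0.001], [0.001, -0.001, -1.0]]
wrist_force: [0.9, 0.4, 0.5]
gripper_width: 0.0
gripper_force: 0.0
```

Emit:
{"method": "drive_tool", "body": {"rows": [[95, -10, 0, 25, 0, 0, 0], [95, -10, 0, 0, 0, 0, 0], [95, -10, 0, 0, 0, 0, 0], [95, 0, 0, 0, 0, 0, 0], [95, 0, 0, 0, 0, 0, 0]]}}

```text
time_s: 8.32
tcp_pos: [0.5389, 0.1609, 0.2498]
ee_rot: [[-0.999, -0.051, -0.002], [-0.051, 0.999, -0.001], [0.002, -0.001, -1.0]]
wrist_force: [-0.7, 0.1, -0.5]
gripper_width: 0.297
gripper_force: 0.0
```

```bash
python3 - 2>/dev/null <<'E'
from h import *
s=sense();print(s["time_s"],s["tcp_pos"],s["ee_rot"][0],s["gripper_width"]);p=wrist();save(p,"w5.png");report(p);print(deckfit(p))
p=capture("side");report(p);report(capture("scene"))
E
```

```text
8.3167 [0.53885853 0.1608784  0.2497633 ] [-0.99869034 -0.05111089 -0.00229938] 0.2966559735738567
dish_center 0.58 [394. 226.] (array([552.4, 231.8]), array([ 58.5, 118.7]), 3.53) 0.0677
deck 0.73 [341. 235.] (array([572.2, 196.8]), array([150.4, 206.3]), 3.03) 0.0622
deck 0.61 [390. 223.] (array([553.3, 230.7]), array([ 56.4, 120.2]), 3.37) 0.0677
((array([556.2, 195.9]), array([150.4, 266.5]), 3.03), [[-156.0, -153.6, 104.3, 107.6], [-72.3, -70.9, 75.1, 76.4]])
slide_center 0.8 [285. 179.] (array([486.2, 157.5]), array([ 62.8, 125.9]), 2.88) 0.064
dish_center 0.93 [306. 154.] (array([552.2, 231.7]), array([ 66.4, 121.3]), 2.35) 0.0644
deck 0.98 [339. 174.] (array([588.5, 195.3]), array([157.2, 202. ]), 2.62) 0.0592
slide_center 0.98 [424. 203.] (array([487.1, 155.7]), array([ 59.3, 122.5]), 2.84) 0.0664
dish_center 0.92 [484. 217.] (array([553.3, 230.7]), array([ 59.1, 126. ]), 2.91) 0.067
deck 0.94 [478. 264.] (array([598.7, 198. ]), array([153.3, 186. ]), 2.95) 0.0614
```

View pics/w5.png

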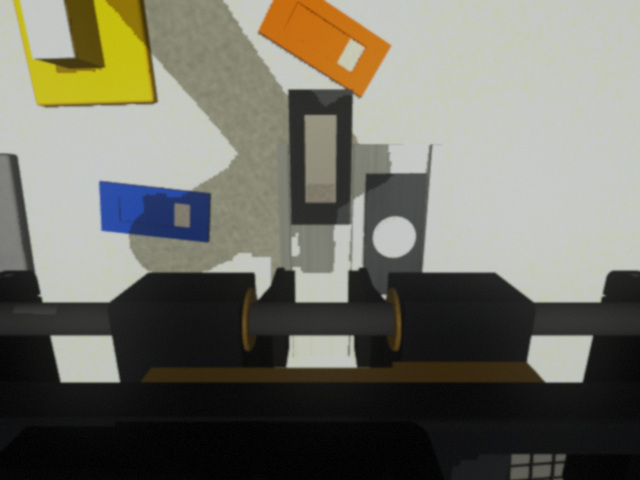

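The overhang is about 46 mm, the total extent being 266.5 against the 220 mm deck. The plate lies with its front end at (320,92) and straight in its lane. I'll move over the overhanging end and open the fingers.

Emit:
{"method": "drive_tool", "body": {"rows": [[95, -22, -1.7, -10, 0, 0, 0], [95, -22, -1.7, -10, 0, 0, 0], [95, -22, -1.7, -10, 0, 0, 0], [95, -24, -1.7, -10, 0, 0, 0], [95, 0, 0, 0, 0, 0, 0]]}}

```text
time_s: 9.33
tcp_pos: [0.4448, 0.1525, 0.209]
ee_rot: [[-0.999, -0.051, -0.006], [-0.051, 0.999, -0.002], [0.006, -0.002, -1.0]]
wrist_force: [-1.2, -1.0, 0.3]
gripper_width: 0.948
gripper_force: 0.0
```

Emit:
{"method": "drive_tool", "body": {"rows": [[95, 0, 0, -20, 0, 0, 0], [95, 0, 0, -20, 0, 0, 0], [95, 0, 0, -20, 0, 0, 0], [95, 0, 0, 0, 0, 0, 0], [95, 0, 0, 0, 0, 0, 0]]}}

```text
time_s: 9.75
tcp_pos: [0.4499, 0.1543, 0.1509]
ee_rot: [[-0.999, -0.051, -0.001], [-0.051, 0.999, -0.001], [0.001, -0.001, -1.0]]
wrist_force: [-0.0, 0.3, 0.2]
gripper_width: 0.95
gripper_force: 0.0
```

```bash
python3 - 2>/dev/null <<'E'
from h import *
s=sense();print(s["time_s"],s["tcp_pos"],s["ee_rot"],s["gripper_width"]);p=capture("scene");report(p,("slide_center",));p=wrist();save(p,"w6.png");report(p,("slide_center",))
E
```

```text
9.75 [0.44985178 0.15425497 0.15090561] [[-9.98693175e-01 -5.10975622e-02 -9.90363212e-04]
 [-5.10962178e-02  9.98692838e-01 -1.33836151e-03]
 [ 1.05745566e-03 -1.28600869e-03 -9.99998614e-01]] 0.9497092645689809
slide_center 0.72 [426. 204.] (array([487.1, 156.6]), array([ 62.9, 122.3]), 2.72) 0.0663
slide_center 0.56 [322. 271.] (array([484.2, 156.4]), array([ 58.4, 119.4]), 3.24) 0.0673
```

View pics/w6.png

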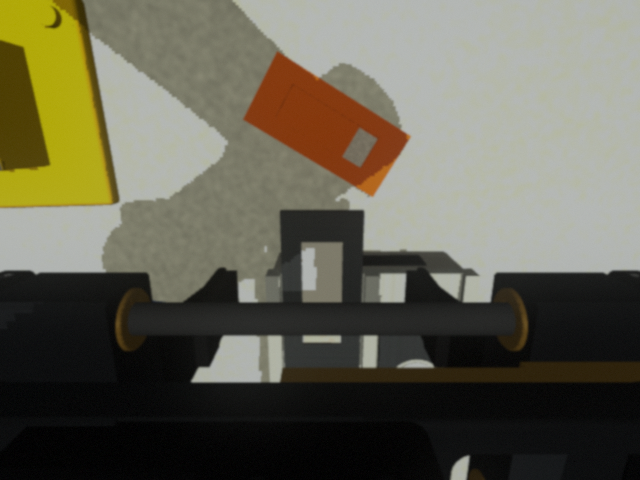

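The plate is centred between the open fingers (plate columns 281-363, fingers at about 220 and 430). I'll descend to plate height.

Emit:
{"method": "drive_tool", "body": {"rows": [[95, -1.5, 0, -25, 0, 0, 0], [95, 0, 0, -25, 0, 0, 0], [95, 0, 0, -20, 0, 0, 0], [95, 0, 0, -12, 0, 0, 0], [95, 0, 0, -6, 0, 0, 0]]}}

```text
time_s: 10.37
tcp_pos: [0.448, 0.1542, 0.0623]
ee_rot: [[-0.999, -0.051, -0.001], [-0.051, 0.999, -0.001], [0.001, -0.001, -1.0]]
wrist_force: [0.0, -0.2, 0.0]
gripper_width: 0.953
gripper_force: 0.0
```

Emit:
{"method": "drive_tool", "body": {"rows": [[60, 0, 0, 0, 0, 0, 0], [50, 0, 0, 0, 0, 0, 0], [30, 0, 0, 0, 0, 0, 0], [30, 0, 0, 0, 0, 0, 0], [30, 0, 0, 0, 0, 0, 0]]}}

```text
time_s: 10.78
tcp_pos: [0.4487, 0.1547, 0.0639]
ee_rot: [[-0.999, -0.051, 0.002], [-0.051, 0.999, 0.001], [-0.002, 0.001, -1.0]]
wrist_force: [0.1, 0.5, -0.7]
gripper_width: 0.657
gripper_force: 0.0
```

Emit:
{"method": "drive_tool", "body": {"rows": [[20, 0, 0, 0, 0, 0, 0], [20, 0, 0, 0, 0, 0, 0], [20, 0, 0, 0, 0, 0, 0]]}}

```text
time_s: 11.03
tcp_pos: [0.4486, 0.1547, 0.0636]
ee_rot: [[-0.999, -0.051, 0.001], [-0.051, 0.999, 0.001], [-0.001, 0.001, -1.0]]
wrist_force: [-1.3, 0.4, 3.3]
gripper_width: 0.635
gripper_force: 30.0
```

Gripped at about 55 mm with 30 N. Lifting straight up.

Emit:
{"method": "drive_tool", "body": {"rows": [[20, 0, 0, 3, 0, 0, 0], [20, 0, 0, 6, 0, 0, 0], [20, 0, 0, 10, 0, 0, 0], [20, 0, 0, 15, 0, 0, 0], [20, 0, 0, 15, 0, 0, 0]]}}

```text
time_s: 11.45
tcp_pos: [0.4476, 0.1539, 0.1124]
ee_rot: [[-0.999, -0.051, -0.002], [-0.051, 0.999, -0.001], [0.002, -0.001, -1.0]]
wrist_force: [-0.2, 0.5, -0.8]
gripper_width: 0.635
gripper_force: 30.0
```

Emit:
{"method": "drive_tool", "body": {"rows": [[20, 0, 0, 15, 0, 0, 0], [20, 0, 0, 15, 0, 0, 0], [20, 0, 0, 10, 0, 0, 0], [20, 0, 0, 5, 0, 0, 0], [20, 0, 0, 0, 0, 0, 0]]}}

```text
time_s: 11.87
tcp_pos: [0.4485, 0.1546, 0.1582]
ee_rot: [[-0.999, -0.051, 0.002], [-0.051, 0.999, 0.001], [-0.002, 0.001, -1.0]]
wrist_force: [0.4, -0.1, -0.7]
gripper_width: 0.638
gripper_force: 30.0
```

```bash
cat >> h.py <<'E'
def plane(p,l,lo,hi,ctr,r=.11):
    for d in masks_of(l,p)[:3]:
        w=world(p,d["region"]);w=w[(w[:,2]>lo)&(w[:,2]<hi)&(np.linalg.norm(w[:,:2]-ctr,axis=1)<r)]
        if len(w)<100: continue
        A=np.c_[w[:,:2]-w[:,:2].mean(0),np.ones(len(w))]
        k=np.linalg.lstsq(A,w[:,2],rcond=None)[0]
        ok=abs(A@k-w[:,2])<.004; k=np.linalg.lstsq(A[ok],w[ok,2],rcond=None)[0]
        print(l,round(d["p"],2),np.round(d["xy"]),rect(w[ok]),"z",k[2].round(4),"slope deg",np.degrees(k[:2]).round(2),len(w))
E
python3 - 2>/dev/null <<'E'
from h import *
s=sense();print(s["time_s"],s["tcp_pos"],s["ee_rot"][:2],s["gripper_width"],s["wrist_force"],s["moment"])
for n in("side","scene"):
    p=capture(n);plane(p,"slide_center",.12,.2,[.486,.156]);report(p,("dish_center",))
    if n=="side":save(p,"s7.png",(160,40,420,235),3)
p=wrist();plane(p,"slide_center",.12,.2,[.486,.156])
E
```

```text
11.8667 [0.44850783 0.15458918 0.15821684] [[-0.99870824 -0.05077973  0.0018085 ]
 [-0.05077726  0.99870904  0.00138513]] 0.6384954257958034 [ 0.44384848 -0.10440629 -0.71671599] [-0.02715459 -0.09958108 -0.04562597]
slide_center 0.87 [303. 142.] (array([483.6, 154.4]), array([ 58.9, 120.3]), 1.61) z 0.1581 slope deg [-0.08  0.91] 496
dish_center 0.92 [304. 152.] (array([554.8, 223.3]), array([ 65.2, 129.9]), 11.46) 0.0646
slide_center 0.94 [435. 164.] (array([488.3, 155.3]), array([ 58.2, 118.2]), 3.15) z 0.1582 slope deg [-0.29  0.53] 1968
dish_center 0.79 [486. 218.] (array([555.3, 230.6]), array([ 59.2, 121. ]), 3.17) 0.067
slide_center 0.92 [322. 294.] (array([451.1, 153.8]), array([54.9, 56.1]), -86.69) z 0.1595 slope deg [-1.34 -0.19] 9789
```

View pics/s7.png

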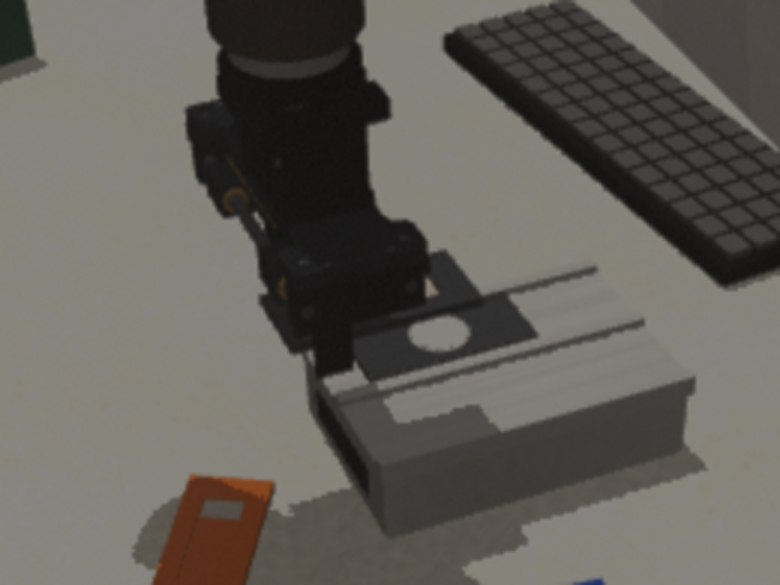

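Held level, at side crop (430,290), with the dish untouched. Both cameras agree that the plate must move (+87, -387) mm and turn about -4° to sit on the grey lamp. I'll carry it over high.

Emit:
{"method": "drive_tool", "body": {"rows": [[20, 5, -15, 0, 0, 0, 0], [20, 7, -30, 0, 0, 0, -0.01], [20, 7, -32, 0, 0, 0, -0.01], [20, 7, -32, 0, 0, 0, -0.01], [20, 7, -32, 0, 0, 0, -0.01]]}}

```text
time_s: 12.68
tcp_pos: [0.4812, 0.0121, 0.1569]
ee_rot: [[-1.0, -0.011, -0.0], [-0.011, 1.0, -0.0], [0.0, -0.0, -1.0]]
wrist_force: [0.6, 0.3, -1.5]
gripper_width: 0.641
gripper_force: 30.0
```

Emit:
{"method": "drive_tool", "body": {"rows": [[20, 7, -32, 0, 0, 0, -0.01], [20, 7, -32, 0, 0, 0, -0.01], [20, 7, -32, 0, 0, 0, -0.01], [20, 7, -32, 0, 0, 0, 0], [20, 7, -32, 0, 0, 0, 0]]}}

```text
time_s: 13.1
tcp_pos: [0.5162, -0.1483, 0.1568]
ee_rot: [[-1.0, 0.019, -0.001], [0.019, 1.0, 0.0], [0.001, 0.0, -1.0]]
wrist_force: [0.3, 0.1, -1.4]
gripper_width: 0.636
gripper_force: 30.0
```

Emit:
{"method": "drive_tool", "body": {"rows": [[20, 7, -32, 0, 0, 0, 0], [20, 7, -25, 0, 0, 0, 0], [20, 6, -16, 0, 0, 0, 0], [20, 6, -10, 0, 0, 0, 0], [20, 0, 0, 0, 0, 0, 0]]}}

```text
time_s: 13.52
tcp_pos: [0.543, -0.2313, 0.1563]
ee_rot: [[-1.0, 0.021, -0.0], [0.021, 1.0, -0.0], [0.0, -0.0, -1.0]]
wrist_force: [0.6, 0.1, -0.0]
gripper_width: 0.636
gripper_force: 30.0
```

Emit:
{"method": "drive_tool", "body": {"rows": [[20, 0, 0, -15, 0, 0, 0], [20, 0, 0, -15, 0, 0, 0], [20, 0, 0, -10, 0, 0, 0], [20, 0, 0, 0, 0, 0, 0], [20, 0, 0, 0, 0, 0, 0]]}}

```text
time_s: 13.93
tcp_pos: [0.542, -0.229, 0.1167]
ee_rot: [[-1.0, 0.018, -0.001], [0.018, 1.0, -0.0], [0.001, -0.0, -1.0]]
wrist_force: [0.1, 0.6, -0.2]
gripper_width: 0.637
gripper_force: 30.0
```

```bash
python3 - 2>/dev/null <<'E'
from h import *
s=sense();print(s["time_s"],s["tcp_pos"],s["ee_rot"][0],s["gripper_width"],s["wrist_force"])
for n in("side","scene"):
    p=capture(n);plane(p,"slide_center",.09,.16,[.574,-.23]);plane(p,"lamp",.009,.02,[.574,-.232],.13)
    save(p,n+"8.png",(140,250,500,479) if n=="side" else (60,200,360,440),2)
E
```

```text
13.9333 [ 0.5419891  -0.22897802  0.11671067] [-0.99983742  0.01797241 -0.00145995] 0.6374602865773296 [ 0.055698    0.61740723 -0.15474394]
slide_center 0.95 [402. 295.] (array([ 577.7, -229.7]), array([ 58.9, 121.8]), -1.09) z 0.117 slope deg [-0.36  0.11] 544
lamp 0.93 [416. 355.] (array([ 570.9, -233.3]), array([120.7, 150.9]), -1.16) z 0.0127 slope deg [-0.02  0.11] 3986
slide_center 0.98 [206. 316.] (array([ 585.2, -230.3]), array([ 55.9, 114.6]), -0.77) z 0.1198 slope deg [-0.06 -0.06] 3776
lamp 0.64 [219. 369.] (array([ 575.7, -231.6]), array([120. , 150.6]), -0.96) z 0.0143 slope deg [-0.12  0.11] 5393
```

I overshot x by about 6.5 mm, so I'm correcting by (-6.5, -1.2) and lowering to just above the block.

Emit:
{"method": "drive_tool", "body": {"rows": [[20, -3.5, -0.6, -10, 0, 0, 0], [20, -3, -0.6, -15, 0, 0, 0], [20, 0, 0, -12, 0, 0, 0], [20, 0, 0, -5, 0, 0, 0], [20, 0, 0, 0, 0, 0, 0]]}}

```text
time_s: 14.65
tcp_pos: [0.535, -0.2308, 0.0741]
ee_rot: [[-1.0, 0.019, -0.002], [0.019, 1.0, 0.0], [0.002, 0.0, -1.0]]
wrist_force: [-0.9, 0.5, -0.4]
gripper_width: 0.636
gripper_force: 30.0
```

Emit:
{"method": "drive_tool", "body": {"rows": [[20, 0, 0, 0, 0, 0, 0], [20, 0, 0, 0, 0, 0, 0]]}}

```text
time_s: 14.82
tcp_pos: [0.5365, -0.231, 0.076]
ee_rot: [[-1.0, 0.019, 0.002], [0.019, 1.0, -0.001], [-0.002, -0.0, -1.0]]
wrist_force: [-0.6, -0.7, -0.9]
gripper_width: 0.637
gripper_force: 30.0
```

```bash
python3 - 2>/dev/null <<'E'
from h import *
s=sense();print(s["time_s"],s["tcp_pos"],s["ee_rot"][0],s["gripper_width"],s["wrist_force"])
for n in("side","scene"):
    p=capture(n);plane(p,"slide_center",.066,.1,[.574,-.23]);plane(p,"lamp",.009,.02,[.574,-.232],.13)
    save(p,n+"9.png",(330,250,530,400) if n=="side" else (120,260,320,410),4)
E
```

```text
14.8167 [ 0.53647203 -0.231004    0.07597708] [-0.99981952  0.01891705  0.00175361] 0.6372459862285238 [-0.6073543  -0.67933222 -0.90242203]
slide_center 0.77 [455. 308.] (array([ 571.8, -232.8]), array([ 56.8, 121.2]), -1.13) z 0.0763 slope deg [-0.05  0.14] 578
lamp 0.61 [407. 359.] (array([ 570.6, -233.2]), array([120.4, 150. ]), -1.07) z 0.0126 slope deg [-0.02  0.17] 3347
slide_center 0.79 [208. 329.] (array([ 580. , -231.8]), array([ 56.1, 112. ]), -0.74) z 0.0775 slope deg [-0.03 -0.17] 3358
lamp 0.7 [220. 372.] (array([ 575.4, -231.5]), array([119.9, 151. ]), -0.83) z 0.0143 slope deg [-0.13  0.08] 5237
```

View pics/scene9.png

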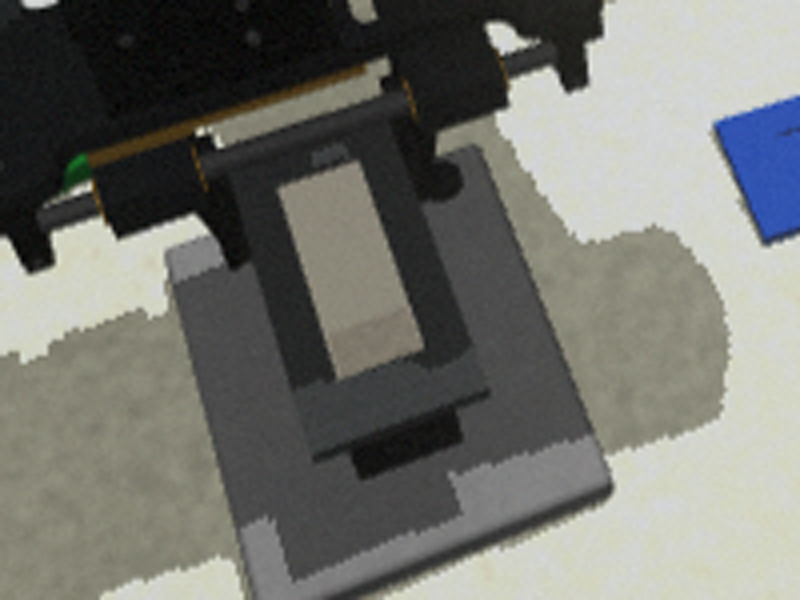

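The plate sits squarely over the block, its far end at scene crop (400,425), centred to about 1 mm. Lowering gently.

Emit:
{"method": "drive_tool", "body": {"rows": [[20, -0.8, 0, -4, 0, 0, 0], [20, 0, 0, -3, 0, 0, 0], [20, 0, 0, -2, 0, 0, 0], [20, 0, 0, -1, 0, 0, 0], [20, 0, 0, 0, 0, 0, 0]]}}

```text
time_s: 15.53
tcp_pos: [0.5346, -0.2308, 0.0645]
ee_rot: [[-1.0, 0.019, -0.001], [0.019, 1.0, 0.0], [0.001, 0.0, -1.0]]
wrist_force: [-0.4, -0.1, -1.0]
gripper_width: 0.637
gripper_force: 30.0
```

Emit:
{"method": "drive_tool", "body": {"rows": [[20, 0, 0, -0.5, 0, 0, 0], [20, 0, 0, 0, 0, 0, 0], [20, 0, 0, -0.5, 0, 0, 0], [20, 0, 0, 0, 0, 0, 0], [20, 0, 0, 0, 0, 0, 0]]}}

```text
time_s: 15.95
tcp_pos: [0.535, -0.2308, 0.0642]
ee_rot: [[-1.0, 0.019, 0.0], [0.019, 1.0, -0.0], [-0.0, -0.0, -1.0]]
wrist_force: [-0.6, 0.2, -1.1]
gripper_width: 0.636
gripper_force: 30.0
```

Emit:
{"method": "drive_tool", "body": {"rows": [[20, 0, 0, -0.4, 0, 0, 0], [20, 0, 0, 0, 0, 0, 0], [20, 0, 0, 0, 0, 0, 0]]}}

```text
time_s: 16.2
tcp_pos: [0.535, -0.2309, 0.064]
ee_rot: [[-1.0, 0.019, 0.0], [0.019, 1.0, -0.0], [-0.0, -0.0, -1.0]]
wrist_force: [-0.2, 0.4, 1.4]
gripper_width: 0.639
gripper_force: 30.0
```

Emit:
{"method": "drive_tool", "body": {"rows": [[20, 0, 0, -0.4, 0, 0, 0], [20, 0, 0, 0, 0, 0, 0], [20, 0, 0, 0, 0, 0, 0]]}}

```text
time_s: 16.45
tcp_pos: [0.535, -0.2309, 0.0639]
ee_rot: [[-1.0, 0.019, 0.0], [0.019, 1.0, -0.0], [-0.0, -0.0, -1.0]]
wrist_force: [-1.4, 1.3, 5.7]
gripper_width: 0.638
gripper_force: 30.0
```

The force has risen to 5.7 N, so the plate is resting on the block. I'll release in small steps and retreat.

Emit:
{"method": "drive_tool", "body": {"rows": [[66, 0, 0, 0, 0, 0, 0], [72, 0, 0, 0, 0, 0, 0], [80, 0, 0, 0, 0, 0, 0], [92, 0, 0, 0, 0, 0, 0], [92, 0, 0, 0, 0, 0, 0]]}}

```text
time_s: 16.87
tcp_pos: [0.5348, -0.2308, 0.0629]
ee_rot: [[-1.0, 0.019, -0.0], [0.019, 1.0, 0.0], [0.0, 0.0, -1.0]]
wrist_force: [-0.8, 0.4, 0.2]
gripper_width: 0.859
gripper_force: 0.0
```

Emit:
{"method": "drive_tool", "body": {"rows": [[92, 0, 0, 0, 0, 0, 0], [92, 0, 0, 5, 0, 0, 0], [92, 0, 0, 20, 0, 0, 0], [92, 0, 0, 35, 0, 0, 0], [92, 0, 0, 35, 0, 0, 0]]}}

```text
time_s: 17.28
tcp_pos: [0.534, -0.2307, 0.1586]
ee_rot: [[-1.0, 0.019, -0.003], [0.019, 1.0, 0.0], [0.003, 0.0, -1.0]]
wrist_force: [2.7, -0.7, 0.2]
gripper_width: 0.918
gripper_force: 0.0
```

Emit:
{"method": "drive_tool", "body": {"rows": [[92, -20, 25, 20, 0, 0, 0], [92, -20, 35, 20, 0, 0, 0], [92, -10, 35, 10, 0, 0, 0], [92, 0, 35, 0, 0, 0, 0], [92, 0, 25, 0, 0, 0, 0]]}}

```text
time_s: 17.7
tcp_pos: [0.4859, -0.0765, 0.2086]
ee_rot: [[-1.0, 0.019, 0.004], [0.019, 1.0, 0.001], [-0.004, 0.001, -1.0]]
wrist_force: [-0.2, -0.1, -0.3]
gripper_width: 0.917
gripper_force: 0.0
```

```bash
python3 - 2>/dev/null <<'E'
from h import *
s=sense();print(s["time_s"],s["tcp_pos"],s["gripper_width"],s["wrist_force"])
for n in("side","scene"):
    p=capture(n);plane(p,"slide_center",.055,.1,[.574,-.23]);plane(p,"lamp",.009,.02,[.574,-.232],.13);report(p,("dish_center",))
    if n=="scene":save(p,n+"10.png")
E
```

```text
17.7 [ 0.48592067 -0.07653746  0.20863339] 0.9168296450544037 [-0.1994587  -0.07420564 -0.26643448]
slide_center 0.8 [426. 323.] (array([ 569.5, -232.4]), array([ 58.6, 120.9]), -1.65) z 0.0641 slope deg [ 0.03 -0.19] 2606
lamp 0.75 [422. 360.] (array([ 570.8, -233.1]), array([121.4, 150.9]), -0.86) z 0.0127 slope deg [-0.08  0.19] 3712
dish_center 0.77 [288. 158.] (array([517.4, 228.4]), array([50.7, 61.6]), -85.75) 0.0644
slide_center 0.87 [211. 335.] (array([ 574. , -231.7]), array([ 56. , 121.6]), -0.98) z 0.0658 slope deg [0.05 0.08] 3465
dish_center 0.59 [485. 218.] (array([552.2, 230.3]), array([ 61.9, 128.1]), 5.06) 0.067
```

View pics/scene10.png

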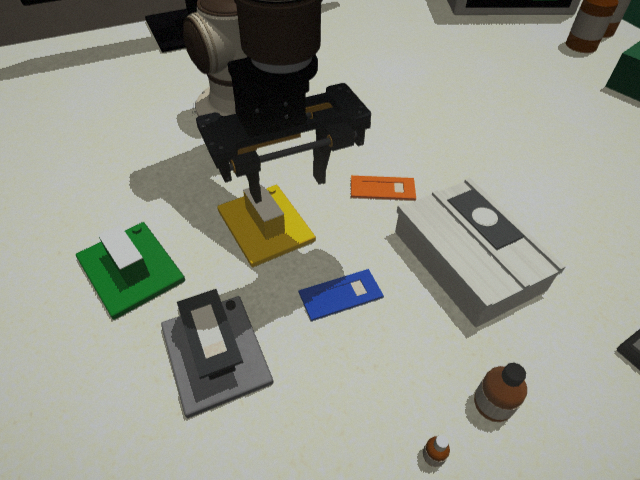

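The slide carrier lies flat on the grey lamp at (211,335), within about 1.5 mm of centre. The dish carrier is unmoved at (485,218), and the robot is clear. Handing in.

```bash
python3 -c "from station import *;print(finish_job())"
```

```text
the job is handed in; nothing more can be done
None
```

The slide carrier is lying flat on the grey lamp's block, lengthwise and within about 1.5 mm of centre; the round-window carrier is where it was, and the job was handed in at about 18 s.

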